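Level the rocking bench scale in the pantry

ROBOT

A 7-joint arm with a two-finger parallel gripper is mounted at the origin on the work surface. World frame = base frame: x ahead of the robot, y to its left, z up, the work surface at z = 0. Lengths are in m, angles in rad, forces in N, time in s.
With the tool pointing down it reaches from about 0.425 to 0.925 m from the base axis. Payload 6.8 kg.
Tool frame: the origin (TCP) lies on the centre line of the jaws, within the pads' length; the fingertips stand 8 mm ahead of it and the grasp point (between the pads) lies 11 mm behind it (bot.tips_ahead is the distance from the TCP to the fingertips, in m); z points along the fingers, y is the line along which they close (so a half turn about z gives the same grasp; the last joint's range is limited). The gripper opens to 85 mm and grips with 20 to 120 N. Pads are 22 mm wide; open, the fingers measure 114 mm over their backs; the gripper's body (76 mm by 85 mm) begins 54 mm behind the grasp point. The pads swing forward as they close: fully open they stand 13 mm farther back than shut.
Start: joints at [1.094, 0.477, 0.022, 1.555, -0.011, 1.109, -0.083], TCP at [0.243, -0.63, 0.239] pointing down, gripper open.
Joint ranges: [-2.96, 2.96], [-0.34, 2.1], [-1.41, 1.46], [0.24, 2.44], [-1.37, 4.51], [0.17, 1.92], [-2.96, 2.96]. Speed limits (rad/s): [2.39, 2.39, 3.14, 3.14, 3.14, 3.14, 3.14].

INTERFACE

Orientations are given as a unit quaternion [w, x, y, z].
In Python, from station import bot gives the robot as it stands.
- The arm moves only by the tool send_rows, never from a script. Its argument "deltas" is text: rows parted by semicolons, each of 4 numbers parted by spaces: the shift along the tool's x, y, z in m, then the turn about the tool's z in degrees. In form: x y z spin; .... A call has 1 to 5 rows; each row is the pose to reach, as a shift and turn from the pose commanded when the call began, along the tool's axes at that moment; what a row does not reach only later rows make up. A row lasts 1/10 s, in which the tool goes at most 50 mm and 8.59 degrees, less where a joint would pass 70% of its speed; a pose out of reach is approached as far as the arm can. A call with a gripper value outside its range is refused whole. "claw" is the opening, from 0 (shut) to 1 (fully open), set as the call begins (left out, the last holds). The fingers move at their own pace and stop on an object; "force" is the grip in N (left out, the last holds). Time passes only in rows, so rows that repeat a pose let the fingers close. It gives the time, the measured TCP pose, the force, the opening and the grip force at its end, in the units of the state.
- bot.get_obs(): the state, without advancing time (a new reading comes with each control period).
- bot.read_camera(name): name is "side" or "top" or "wrist"; returns a dict with "img" (480x640x3 uint8, red, green, blue), "depth" (480x640 float32, m along the optical axis (not along the pixel's ray), 0 where there is no reading), "fx", "fy", "cx", "cy" (pixels), "dist_coeffs" ([k1, k2, p1, p2, k3] as OpenCV has them; the pictures are not rectified), "camera_from_world" (4x4, takes a point from world to camera coordinates). Camera axes: x right, y up, looking along -z (the intrinsics and any distortion apply to the point x, -y, -z); pixel columns grow to the right and rows downward; lengths in m; the calibration is good to about 2 mm. A picture is of the moment at which its call begins.
- bot.hand_in(): hands the job in; it is judged then, once.
Trained networks look in a picture, given as the dict that the camera call returned (one of the last four; its "shot" number tells which), for a name from the list of things; names that differ only in an ending like _2 or _b are one class to them, and where a whole thing is asked for, a point or a joint stands for the part that bears it (a point fixed in the world has none). Each returns a list of dicts, best first, with "confidence" (0 to 1); they miss things now and then, are a little off and sometimes report something else, mostly with a low value. They report only what shows in the picture. A call takes as long as a camera call.
- bot.masks_of(picture, query): "mask" (480x640 bool, what is visible of it).
- bot.landmark_of(picture, query): "xyz" ([x, y, z] in m, in world coordinates, good to about 4 mm: a listed point, or the origin of a listed thing).
The state is a dict: "t": time; "q": joint angles; "joint_vel": joint speeds; "joint_torque": joint torques, N m; "eef_pos": TCP position; "tool_rot": TCP orientation; "contact_force": force on the tool from outside, world axes, zero at the start; "torque": the same for the moment, N m; "gripper_width": opening from 0.0 (shut) to 1.0 (fully open); "grasp_force": force on a finger pad.
Only numpy, scipy, OpenCV 4.12 (cv2) and the standard library are available. Lean on these libraries where they do the work, as an engineer would, in place of code of your own. Each camera call takes 0.05 s, during which the arm holds its last target. There are 200 camera calls.

TASK

The low bench scale on the black table rocks because its two screw feet are wound in. Turn the two round levelling knobs, at opposite corners of the scale, until it stands level with all four feet bearing firmly on their coasters and it no longer rocks. Work gently: do not lean on the scale or jack hard against your own grip, leave it on its coasters, let go of it, and leave the other things on the table alone.

Things in the scene. Friction and masses are not known exactly. Their poses are not given: they have to be found in the camera images.
- scale: Grey bench scale, 2.6 kg +-15 %, weight near its middle. Flat square frame 180 mm wide (214 over its round corners), upper face 48 mm above the origin; small black display, top 58 mm up, at the middle of the -x edge. Origin: its centre, at the level of its unloaded fixed soles; z is normal to the pan (vertical when level). Feet at x, y = +-85 mm: fixed ones at (+85,-85) and (-85,+85), screw feet under the knobs at (+85,+85) and (-85,-85).
- pan (a point): Middle of the flat steel pan top, 116 mm wide, 64 mm above the scale's origin, axes as the scale's. At the start both screw feet are wound in 2.7 to 4.8 mm, by unknown amounts, so the scale rocks about the line through its fixed feet and leans to one side; 1 or 2 N at a knob tips it. Each foot has a rubber ball sole that squashes about 0.11 mm per N.
- screw_a (a point): Centre (half-way up) of the fluted aluminium round knob at corner (+85,+85): 38 mm wide, 24 mm tall, underside 28 mm above the frame. Clockwise from above drives its foot down 1.5 mm per rad; the knob keeps its height on the scale, so once the foot bears, the corner is pushed up, felt as an upward force by a gripper holding the knob. Axes fixed to the scale, z along the screw; any grasp angle will do.
- screw_b (a point): Centre of the other, equal knob, at corner (-85,-85), working the same way. For both: friction torque about 0.06 N m, the screw stays where it is left, and the end stops lie beyond the range needed. Axes fixed to the scale.
- coaster_a: Fixed flat round grey coaster on the table, diameter 50 mm, 4 mm thick, under the scale's screw foot at (+85,+85) mm. Origin at the centre of its underside.
- coaster_b: Fixed flat round grey coaster on the table, diameter 50 mm, 4 mm thick, under the scale's screw foot at (-85,-85) mm. Origin at the centre of its underside.
- coaster_c: Fixed flat round grey coaster on the table, diameter 50 mm, 4 mm thick, under the scale's fixed foot at (+85,-85) mm. Origin at the centre of its underside.
- coaster_d: Fixed flat round grey coaster on the table, diameter 50 mm, 4 mm thick, under the scale's fixed foot at (-85,+85) mm. Origin at the centre of its underside.
- cup: White cup, 72 mm wide, 75 mm tall, standing beside the scale; origin at the centre of its underside. Not to be touched.
- canister: Closed round can, 80 mm wide, 130 mm tall, beside the scale; origin at the centre of its underside. Not to be touched.
- carton: Cardboard carton 90 x 140 x 70 mm tall, beside the scale; origin at the centre of its underside. Not to be touched.

How it is judged:
At the end, for the whole second after the job is handed in: The scale stands released and at rest, level within 0.7 degrees, each of its four feet presses on its own coaster with more than 2 N, and it is within 20 mm of where it stood (contact force between each of coaster_a, coaster_b, coaster_c, coaster_d and scale above 2 N and angle between scale's own z axis and vertical below 0.0122 rad and linear speed of scale below 0.01 m/s and angular speed of scale below 0.03 rad/s and distance of scale from where it was at the start of the episode below 0.02 m); the robot touches nothing.
It fails at once if a foot is pressed on its coaster with more than 22 N (leaning on the scale or jacking against the grip) (contact force between any of coaster_a, coaster_b, coaster_c, coaster_d and scale above 22 N).
It fails at once if the scale is shoved more than 30 mm (distance of scale from where it was at the start of the episode above 0.03 m).
It fails at once if the cup, canister or carton is moved more than 20 mm (distance of any of cup, canister, carton from where it was at the start of the episode above 0.02 m).
It also fails if it takes over 67 s, if anything falls off the work surface, if the arm or the gripper's body presses on something with over 40 N, if the wrist force passes 120 N, or if a joint passes its speed limit or range.

## Working session

There is one attempt and no reset: what is moved stays moved. The work goes in short steps, Python scripts to look and compute and a tool call to move; the robot and the scene stay as the last step left them, time stands still between calls to the robot, and variables do not carry over. Pictures are saved under pics/ and viewed, at most 10 in all, crops included, and the job is handed in when it is done.

Besides the shell and the picture viewer there is one more tool, called after "Call:" as name(argument=value, ...) on one line, values as JSON. send_rows: Moves the arm, as the interface text tells. Its arguments: {"type":"object","properties":{"deltas":{"type":"string"},"claw":{"type":"number"},"force":{"type":"number"}},"required":["deltas"]}

```bash
mkdir -p pics; cat > h.py <<'E'
from station import bot
import numpy as np, cv2
from scipy.spatial.transform import Rotation as R
def pts(c,mask):
    v,u=np.nonzero(mask&(c["depth"]>0)); d=c["depth"][v,u]
    K=np.array([[c["fx"],0,c["cx"]],[0,c["fy"],c["cy"]],[0,0,1.]])
    n=cv2.undistortPoints(np.stack([u,v],1).astype(float)[:,None],K,np.array(c["dist_coeffs"],float))[:,0]
    P=np.c_[n[:,0]*d,-n[:,1]*d,-d,np.ones(len(d))]
    return (P@np.linalg.inv(np.array(c["camera_from_world"])).T)[:,:3]
def save(c,n): cv2.imwrite(f"pics/{n}.png",c["img"][:,:,::-1])
E
python3 - <<'E'
from h import *
o=bot.get_obs(); print({k:np.round(v,3) for k,v in o.items()}, bot.tips_ahead)
for n in("top","side"):
    c=bot.read_camera(n); save(c,n+"0")
    for q in("scale","pan","screw_a","screw_b","cup","canister","carton","coaster_a","coaster_c"):
        print(n,q,[(np.round(l["xyz"],3).tolist(),round(l["confidence"],2)) for l in bot.landmark_of(c,q)][:4])
E
```

```text
{'t': np.float64(0.0), 'q': array([ 1.094,  0.478,  0.022,  1.556, -0.011,  1.109, -0.083]), 'joint_vel': array([-0.001, -0.001, -0.001, -0.001, -0.001, -0.001, -0.001]), 'joint_torque': array([ 0.0000e+00, -5.9644e+01,  1.6070e+00, -2.8120e+01,  1.2000e-02,
        9.0000e-03, -0.0000e+00]), 'eef_pos': array([ 0.243, -0.629,  0.238]), 'tool_rot': array([-0.001,  0.983,  0.183, -0.   ]), 'contact_force': array([-0.112,  0.069, -0.163]), 'torque': array([-0.028, -0.058,  0.047]), 'grasp_force': np.float64(0.0), 'gripper_width': np.float64(1.001)} 0.008
top scale [([0.567, -0.102, 0.003], 0.8)]
top pan [([0.558, -0.107, 0.068], 0.64)]
top screw_a [([0.622, -0.001, 0.094], 0.82), ([0.503, -0.209, 0.087], 0.77)]
top screw_b [([0.622, -0.001, 0.094], 0.82), ([0.503, -0.209, 0.087], 0.77)]
top cup [([0.404, -0.329, 0.0], 0.55), ([0.459, -0.043, -0.002], 0.39)]
top canister [([0.58, 0.428, -0.001], 0.82)]
top carton [([0.644, -0.44, 0.002], 0.59)]
top coaster_a [([0.645, -0.443, 0.001], 0.52), ([0.62, 0.001, 0.002], 0.48), ([0.582, 0.428, -0.004], 0.46), ([0.456, -0.043, 0.001], 0.4)]
top coaster_c [([0.645, -0.443, 0.001], 0.52), ([0.62, 0.001, 0.002], 0.48), ([0.582, 0.428, -0.004], 0.46), ([0.456, -0.043, 0.001], 0.4)]
side scale [([0.561, -0.103, -0.004], 0.62)]
side pan [([0.561, -0.105, 0.066], 0.75)]
side screw_a [([0.618, 0.001, 0.087], 0.86), ([0.504, -0.208, 0.084], 0.85)]
side screw_b [([0.618, 0.001, 0.087], 0.86), ([0.504, -0.208, 0.084], 0.85)]
side cup [([0.401, -0.33, 0.001], 0.78)]
side canister []
side carton [([0.64, -0.439, 0.002], 0.8)]
side coaster_a [([0.624, 0.006, 0.001], 0.83), ([0.461, -0.042, 0.003], 0.73), ([0.668, -0.161, -0.0], 0.45)]
side coaster_c [([0.624, 0.006, 0.001], 0.83), ([0.461, -0.042, 0.003], 0.73), ([0.668, -0.161, -0.0], 0.45)]
```

View pics/top0.png

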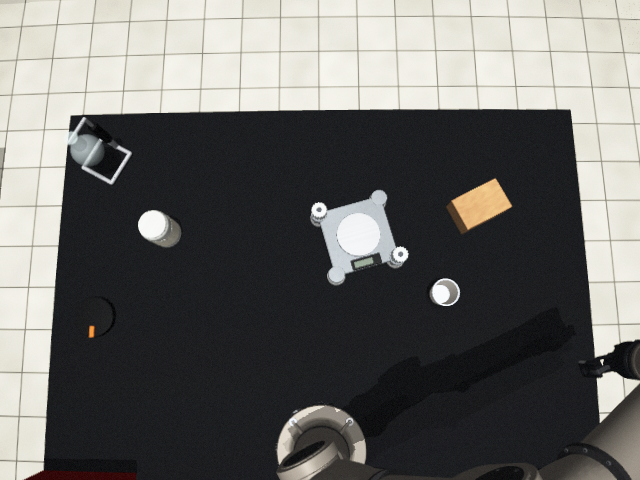

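View pics/side0.png

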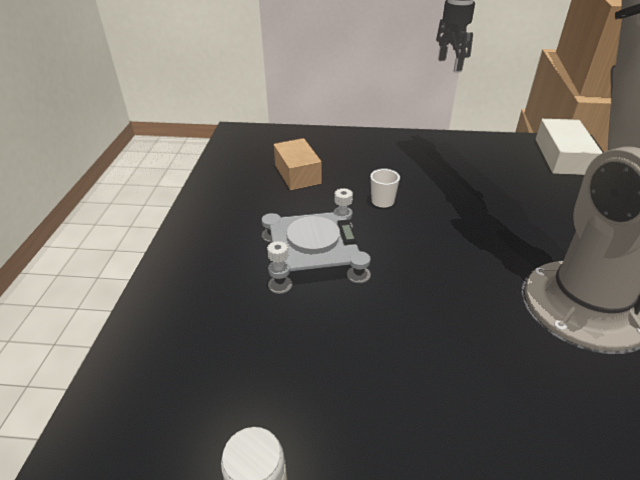

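```bash
cat >> h.py <<'E'
def level():
    "pan plane normals, heights, from top and side"
    for n in("top","side"):
        c=bot.read_camera(n); m=bot.masks_of(c,"pan")
        k=cv2.erode(m[0]["mask"].astype(np.uint8),np.ones((5,5)))>0
        P=pts(c,k); P=P[(np.hypot(P[:,0]-.561,P[:,1]+.105)<.05)]
        zm=np.median(P[:,2]); P=P[abs(P[:,2]-zm)<.006]
        A=np.c_[P[:,0]-.561,P[:,1]+.105,np.ones(len(P))]
        s,*_=np.linalg.lstsq(A,P[:,2],rcond=None); r=P[:,2]-A@s
        print(n,len(P),"slope xy mrad",np.round(s[:2]*1e3,1),"z",round(s[2],4),"rms",r.std().round(5))
def knobs():
    for n in("top","side"):
        c=bot.read_camera(n)
        for m in bot.masks_of(c,"screw_a")[:2]:
            P=pts(c,m["mask"]); zt=np.percentile(P[:,2],90)
            T=P[abs(P[:,2]-zt)<.003]
            ce,rad=cv2.minEnclosingCircle(T[:,:2].astype(np.float32))
            print(n,round(m["confidence"],2),"ztop",zt.round(4),"mean",T.mean(0).round(4),"circ",np.round(ce,4),round(rad,4))
E
python3 -c "
from h import *
level();knobs()"
```

```text
top 1062 slope xy mrad [11.9 19.2] z 0.0669 rms 0.00243
side 999 slope xy mrad [11.1 20. ] z 0.0647 rms 0.00118
top 0.73 ztop 0.0712 mean [ 0.5669 -0.0956  0.0701] circ [ 0.5634 -0.1025] 0.0577
top 0.41 ztop 0.0081 mean [ 0.4854 -0.2009  0.0072] circ [ 0.4891 -0.1997] 0.0162
side 0.91 ztop 0.0822 mean [ 0.5518 -0.1024  0.0826] circ [ 0.5553 -0.0909] 0.1353
```

The top view shows the scale centred at about pixel (358,235), with knob A at (319,210) and knob B at (400,255). The cup is at (445,292), and the carton and canister are well clear. The pan slopes up toward A by about 22 mrad, so the scale leans on B. I'll go to B first.

```bash
cat >> h.py <<'E'
def go(x,y,z):
    o=bot.get_obs(); q=o["tool_rot"]; Rm=R.from_quat([q[1],q[2],q[3],q[0]])
    print("shift mm (tool)",np.round(Rm.inv().apply(np.array([x,y,z])-o["eef_pos"])*1e3,1),"toolx",Rm.as_matrix()[:,0].round(3),"y",Rm.as_matrix()[:,1].round(3),
     "pos",np.round(o["eef_pos"],4),"q",np.round(o["q"],2),"t",round(float(o["t"]),2),"F",np.round(o["contact_force"],1))
E
python3 -c "
from h import *
go(.5035,-.2085,.2)"
```

```text
shift mm (tool) [ 394.4 -299.    39.3] toolx [0.933 0.36  0.   ] y [ 0.36  -0.933 -0.   ] pos [ 0.2434 -0.6296  0.2393] q [ 1.09  0.48  0.02  1.56 -0.01  1.11 -0.08] t 1.4 F [0.5 0.5 0.5]
```

Call:
send_rows(deltas="0.04 -0.03 0 -8; 0.08 -0.06 0 -16; 0.12 -0.09 0 -24; 0.16 -0.12 0 -32; 0.2 -0.15 0 -40", claw=0.8, force=25)

```text
t: 1.9
eef_pos: [0.3766, -0.4159, 0.2396]
tool_rot: [0.0, 0.86, 0.511, 0.0]
contact_force: [0.6, -1.3, 0.4]
gripper_width: 0.802
grasp_force: 0.0
```

```bash
python3 -c "
from h import *
go(.5035,-.2085,.2)"
```

```text
shift mm (tool) [242.8  12.3  39.5] toolx [ 0.478  0.878 -0.   ] y [ 0.878 -0.478  0.001] pos [ 0.3766 -0.4159  0.2396] q [ 0.89  0.3  -0.21  1.82  0.07  1.03  0.16] t 1.9 F [ 0.6 -1.3  0.4]
```

Call:
send_rows(deltas="0.048 0.003 0.01 -8; 0.096 0.006 0.02 -16; 0.144 0.008 0.03 -24; 0.192 0.01 0.03 -32; 0.236 0.0123 0.03 -40", claw=0.7)

```text
t: 2.4
eef_pos: [0.5013, -0.2147, 0.2093]
tool_rot: [0.0, 0.633, 0.774, 0.0]
contact_force: [0.5, -0.5, 0.4]
gripper_width: 0.697
grasp_force: 0.0
```

Call:
send_rows(deltas="0 0 0 -8; 0 0 0 -16; 0 0 0 -24; 0 0 0 -32; 0 0 0 -32")

```text
t: 2.9
eef_pos: [0.5005, -0.2171, 0.2094]
tool_rot: [0.0, 0.397, 0.918, 0.0]
contact_force: [-0.5, -0.5, -0.7]
gripper_width: 0.699
grasp_force: 0.0
```

```bash
python3 -c "
from h import *
go(.5035,-.2085,.082)
c=bot.read_camera('wrist');save(c,'w1')
print([(np.round(l['xyz'],4),l['confidence']) for l in bot.landmark_of(c,'screw_b')])
level()"
```

```text
shift mm (tool) [  4.2   8.  127.4] toolx [-0.684  0.729 -0.   ] y [0.729 0.684 0.   ] pos [ 0.5005 -0.2171  0.2094] q [ 0.74  0.35 -0.54  1.87  0.21  0.98  0.86] t 2.9 F [-0.5 -0.5 -0.7]
[(array([ 0.5033, -0.2078,  0.0871]), 0.79)]
top 1042 slope xy mrad [14.6 15.9] z 0.067 rms 0.00244
side 1000 slope xy mrad [10.6 17.3] z 0.0647 rms 0.00114
```

View pics/w1.png

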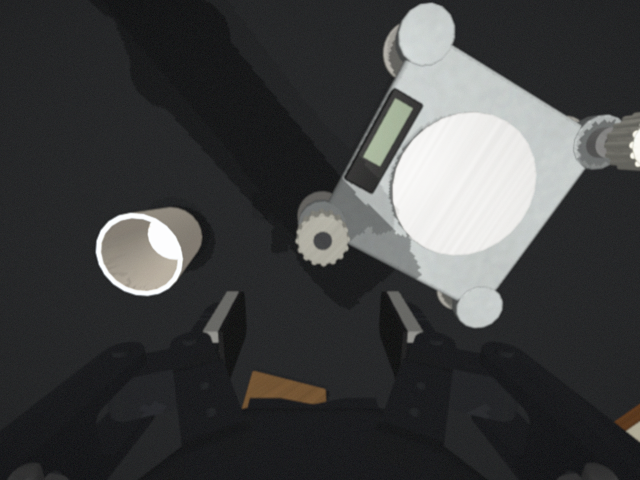

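The wrist view shows knob B at pixel (322,240) with the jaws clear of it, the cup to the left and the pan at (465,183). Next I'll get an exact centre for B and a closer tilt fit from this view.

```bash
cat >> h.py <<'E'
def wrist(q="screw_b"):
    c=bot.read_camera("wrist")
    for m in bot.masks_of(c,q)[:2]:
        P=pts(c,m["mask"]); T=P[P[:,2]>.096]
        if len(T)>50:
            ce,rad=cv2.minEnclosingCircle(T[:,:2].astype(np.float32)); print("knob",round(m["confidence"],2),T.mean(0).round(4),np.round(ce,4),round(rad,4))
    m=bot.masks_of(c,"pan")
    if m:
        P=pts(c,m[0]["mask"]); z=np.median(P[:,2]); ctr=np.median(P[abs(P[:,2]-z)<.006],0)
        for _ in range(2):
            P=P[(abs(P[:,2]-z)<.006)&(np.hypot(*(P-ctr)[:,:2].T)<.052)]
            s=np.linalg.lstsq(np.c_[P[:,:2]-ctr[:2],np.ones(len(P))],P[:,2],rcond=None)[0]
        print("wrist pan",len(P),ctr.round(4),"slope mrad",(s[:2]*1e3).round(1),"z",s[2].round(4))
    return c
E
python3 -c "
from h import *
wrist()
go(.5033,-.2085,.082)"
```

```text
knob 0.7 [ 0.5311 -0.1558  0.1006] [ 0.5485 -0.1108] 0.1274
wrist pan 4131 [ 0.5558 -0.0661  0.0504] slope mrad [11.2 14.2] z 0.0506
shift mm (tool) [  4.2   7.7 127.3] toolx [-0.683  0.73  -0.   ] y [ 0.73   0.683 -0.   ] pos [ 0.5006 -0.2168  0.2093] q [ 0.73  0.35 -0.54  1.87  0.21  0.98  0.85] t 3.35 F [ 0.1 -0.4 -1.2]
```

```bash
cat >> h.py <<'E'
def wrist(k,p=(.5615,-.1045)):
    c=bot.read_camera("wrist"); P=pts(c,c["depth"]>0)
    T=P[(np.hypot(P[:,0]-k[0],P[:,1]-k[1])<.03)&(P[:,2]>.094)&(P[:,2]<.115)]
    if len(T)>50:
        ce,rad=cv2.minEnclosingCircle(T[:,:2].astype(np.float32)); print("knob",len(T),T.mean(0).round(4),np.round(ce,4),round(rad,4))
    Q=P[(np.hypot(P[:,0]-p[0],P[:,1]-p[1])<.05)&(abs(P[:,2]-.067)<.008)]
    if len(Q)>100:
        A=np.c_[Q[:,:2]-p,np.ones(len(Q))]; s=np.linalg.lstsq(A,Q[:,2],rcond=None)[0]
        print("wrist pan",len(Q),"slope mrad",(s[:2]*1e3).round(1),"along AB",round((s[0]*.489+s[1]*.872)*1e3,1),"z",s[2].round(4),"rms",(Q[:,2]-A@s).std().round(5))
    return c
E
python3 -c "
from h import *
wrist((.503,-.208))
go(.5033,-.2085,.082)"
```

```text
knob 2097 [ 0.5021 -0.2073  0.1002] [ 0.5027 -0.2082] 0.0207
wrist pan 12044 slope mrad [ 9.7 16.8] along AB 19.4 z 0.067 rms 0.0007
shift mm (tool) [  4.3   7.7 127.4] toolx [-0.683  0.73  -0.   ] y [0.73  0.683 0.   ] pos [ 0.5006 -0.2168  0.2094] q [ 0.73  0.35 -0.54  1.87  0.21  0.98  0.85] t 3.4 F [ 0.3 -1.2 -0.3]
```

Call:
send_rows(deltas="0.005 0.0074 0.03 0; 0.005 0.0074 0.065 0; 0.005 0.0074 0.095 0; 0.005 0.0074 0.12 0; 0.005 0.0074 0.132 0")

```text
t: 3.9
eef_pos: [0.5013, -0.2078, 0.0752]
tool_rot: [-0.002, 0.398, 0.917, -0.0]
contact_force: [-0.2, -1.0, -0.3]
gripper_width: 0.704
grasp_force: 0.0
```

Call:
send_rows(deltas="0 0 0 0; 0 0 0 0; 0 0 0 0; 0 0 0 0; 0 0 0 0", claw=0.35, force=20)

```text
t: 4.4
eef_pos: [0.5028, -0.208, 0.078]
tool_rot: [0.0, 0.398, 0.918, 0.0]
contact_force: [-0.3, 2.6, -1.9]
gripper_width: 0.437
grasp_force: 22.3
```

```bash
python3 -c "
from h import *
go(.5025,-.208,.077);o=bot.get_obs();print(o['gripper_width'],o['grasp_force'],o['torque'])"
```

```text
shift mm (tool) [ 0.2 -0.3  1. ] toolx [-0.684  0.73  -0.001] y [0.73  0.684 0.001] pos [ 0.5028 -0.208   0.078 ] q [ 0.65  0.52 -0.47  1.97  0.35  0.73  0.72] t 4.4 F [-0.3  2.6 -1.9]
0.4365108904884742 22.281837165355682 [0.49808375 0.11618224 0.02908164]
```

Call:
send_rows(deltas="0 0.0001 -0.0002 8; 0.0001 0.0003 -0.0004 16; 0.0001 0.0004 -0.0006 24; 0.0002 0.0006 -0.0008 32; 0.0002 0.0007 -0.001 40")

```text
t: 4.9
eef_pos: [0.5033, -0.2073, 0.0787]
tool_rot: [0.0, 0.689, 0.724, 0.0]
contact_force: [1.0, 2.0, -2.2]
gripper_width: 0.44
grasp_force: 21.8
```

Call:
send_rows(deltas="0 0 0 0; 0 0 0 0")

```text
t: 5.1
eef_pos: [0.5033, -0.2074, 0.0786]
tool_rot: [0.0, 0.686, 0.728, 0.0]
contact_force: [1.0, 2.0, -2.1]
gripper_width: 0.436
grasp_force: 21.8
```

```bash
python3 -c "
from h import *
go(.5025,-.208,.077);o=bot.get_obs();print(o['gripper_width'],o['grasp_force'],o['torque'])
level();wrist((.503,-.208))"
```

```text
shift mm (tool) [-0.6 -0.8  1.6] toolx [-0.059  0.998 -0.   ] y [0.998 0.059 0.001] pos [ 0.5033 -0.2074  0.0786] q [ 0.52  0.49 -0.31  1.98  0.22  0.7   0.13] t 5.1 F [ 1.   2.  -2.1]
0.43587089158077846 21.799195110797882 [ 0.51432286  0.07146898 -0.03680542]
top 1061 slope xy mrad [10.7  6.7] z 0.0672 rms 0.00245
side 990 slope xy mrad [10.2 14.9] z 0.0648 rms 0.00117
knob 10240 [ 0.5032 -0.2043  0.1023] [ 0.5025 -0.2002] 0.029
wrist pan 42214 slope mrad [ 7.  10.3] along AB 12.4 z 0.0671 rms 0.00068
```

Call:
send_rows(deltas="0.0001 0.0001 -0.0002 8; 0.0002 0.0002 -0.0004 16; 0.0004 0.0002 -0.0006 24; 0.0005 0.0003 -0.0008 32; 0.0006 0.0004 -0.001 40")

```text
t: 5.85
eef_pos: [0.504, -0.2067, 0.0796]
tool_rot: [0.0, 0.895, 0.445, 0.001]
contact_force: [1.5, 2.9, -1.8]
gripper_width: 0.438
grasp_force: 21.7
```

Call:
send_rows(deltas="0.0001 -0.0001 -0.0002 8; 0.0001 -0.0002 -0.0004 16; 0.0002 -0.0002 -0.0006 24; 0.0002 -0.0002 -0.0008 32; 0.0002 -0.0002 -0.001 40")

```text
t: 6.35
eef_pos: [0.5048, -0.2063, 0.0809]
tool_rot: [0.0, 0.994, 0.112, 0.001]
contact_force: [3.9, 2.4, -2.5]
gripper_width: 0.438
grasp_force: 21.7
```

```bash
python3 -c "
from h import *
go(.5025,-.208,.077);o=bot.get_obs();print(o['gripper_width'],o['grasp_force'],o['torque'])
wrist((.503,-.208))"
```

```text
shift mm (tool) [-2.7  1.1  3.9] toolx [0.975 0.223 0.003] y [ 0.223 -0.975  0.001] pos [ 0.5048 -0.2063  0.0809] q [ 0.24  0.47  0.05  2.   -0.03  0.67 -1.04] t 6.35 F [ 3.9  2.4 -2.5]
0.4376133648924866 21.722669899463654 [ 0.91037353 -0.55894799  0.05699715]
knob 10395 [ 0.5077 -0.2055  0.1042] [ 0.5106 -0.2069] 0.0281
wrist pan 45517 slope mrad [-2.4 -7.4] along AB -7.6 z 0.0671 rms 0.00067
```

Call:
send_rows(deltas="0 0 -0.0004 8; 0 0 -0.0006 16; 0 0 -0.0006 20; 0 0 -0.0006 20")

```text
t: 6.8
eef_pos: [0.505, -0.2064, 0.0814]
tool_rot: [0.0, 0.998, -0.058, 0.001]
contact_force: [4.9, 3.1, -1.9]
gripper_width: 0.439
grasp_force: 21.6
```

Call:
send_rows(deltas="0 0 0 0; 0 0 0 0; 0 0 0 0; 0 0 0 0; 0 0 0 0", claw=0.7)

```text
t: 7.3
eef_pos: [0.503, -0.2069, 0.0809]
tool_rot: [0.0, 0.998, -0.06, -0.0]
contact_force: [1.1, -0.3, 0.4]
gripper_width: 0.7
grasp_force: 0.0
```

Call:
send_rows(deltas="0 0 -0.02 0; 0 0 -0.04 0; 0 0 -0.07 0; 0 0 -0.1 0; 0 0 -0.12 0")

```text
t: 7.8
eef_pos: [0.5037, -0.207, 0.203]
tool_rot: [0.0, 0.998, -0.06, 0.001]
contact_force: [0.6, -0.1, -0.1]
gripper_width: 0.698
grasp_force: 0.0
```

```bash
python3 -c "
from h import *
wrist((.503,-.208));level()
go(.62,-.001,.2)"
```

```text
knob 2295 [ 0.5062 -0.2062  0.1039] [ 0.5048 -0.2057] 0.0207
wrist pan 12632 slope mrad [-6.1 -9.4] along AB -11.2 z 0.0671 rms 0.0007
top 1058 slope xy mrad [-3.  -5.8] z 0.067 rms 0.00245
side 1021 slope xy mrad [-1.9 -6.7] z 0.0647 rms 0.00122
shift mm (tool) [  92. -218.   -0.] toolx [ 0.993 -0.119 -0.001] y [-0.119 -0.993 -0.   ] pos [ 0.5026 -0.2065  0.2001] q [ 0.14  0.31  0.17  1.92 -0.06  0.92 -1.36] t 8.05 F [-0.3 -0.9 -0.7]
```

Call:
send_rows(deltas="0.018 -0.043 0 -8; 0.036 -0.086 0 -16; 0.055 -0.13 0 -24; 0.073 -0.174 0 -32; 0.092 -0.212 0 -40")

```text
t: 8.55
eef_pos: [0.6197, -0.0044, 0.1991]
tool_rot: [-0.001, 0.957, 0.289, -0.001]
contact_force: [0.8, -0.3, -0.5]
gripper_width: 0.703
grasp_force: 0.0
```

Call:
send_rows(deltas="0 0 0 -8; 0 0 0 -16; 0 0 0 -24; 0 0 0 -32; 0 0 0 -40")

```text
t: 9.05
eef_pos: [0.6189, -0.0072, 0.1989]
tool_rot: [-0.001, 0.801, 0.598, -0.001]
contact_force: [0.3, -1.4, -0.4]
gripper_width: 0.703
grasp_force: 0.0
```

```bash
python3 -c "
from h import *
c=wrist((.62,-.001));save(c,'w2')
print([(np.round(l['xyz'],4),l['confidence']) for l in bot.landmark_of(c,'screw_a')])
go(.62,-.001,.079)"
```

```text
knob 2359 [0.6234 0.0047 0.1017] [0.6231 0.0036] 0.0205
wrist pan 7777 slope mrad [ -5.6 -10. ] along AB -11.5 z 0.0673 rms 0.00063
[(array([ 0.6267, -0.    ,  0.0896]), 0.8)]
shift mm (tool) [  6.4  -0.5 120.1] toolx [ 0.289  0.957 -0.001] y [ 0.957 -0.289 -0.003] pos [ 0.619  -0.0073  0.1991] q [ 0.06  0.43 -0.19  1.72  0.09  1.   -0.46] t 9.15 F [-0.1 -0.7 -0.1]
```

Call:
send_rows(deltas="0.0116 0.0008 0.03 0; 0.0116 0.0008 0.06 0; 0.0116 0.0008 0.09 0; 0.0116 0.0008 0.112 0; 0.0116 0.0008 0.1205 0")

```text
t: 9.65
eef_pos: [0.6217, 0.0035, 0.0769]
tool_rot: [-0.002, 0.804, 0.594, -0.002]
contact_force: [-0.6, 0.2, -0.1]
gripper_width: 0.701
grasp_force: 0.0
```

Call:
send_rows(deltas="0 0 0 0; 0 0 0 0; 0 0 0 0; 0 0 0 0; 0 0 0 0", claw=0.35)

```text
t: 10.15
eef_pos: [0.6242, 0.0039, 0.0811]
tool_rot: [0.0, 0.803, 0.596, 0.0]
contact_force: [-1.8, 0.6, -0.9]
gripper_width: 0.437
grasp_force: 23.5
```

Call:
send_rows(deltas="-0.0001 0 -0.0002 8; -0.0002 0 -0.0003 16; -0.0002 0 -0.0005 24; -0.0003 0.0001 -0.0006 32; -0.0004 0.0001 -0.0008 40")

```text
t: 10.65
eef_pos: [0.6246, 0.0031, 0.0817]
tool_rot: [0.0, 0.959, 0.282, 0.001]
contact_force: [0.1, -0.2, -3.5]
gripper_width: 0.436
grasp_force: 23.4
```

```bash
python3 -c "
from h import *
go(.62,-.001,.079);o=bot.get_obs();print(o['gripper_width'],o['grasp_force'],o['torque'])
wrist((.62,-.001))"
```

```text
shift mm (tool) [-6.1  1.   2.7] toolx [0.84  0.542 0.001] y [ 0.542 -0.84   0.001] pos [0.6246 0.0031 0.0817] q [-0.11  0.57  0.    1.8  -0.    0.76 -1.1 ] t 10.65 F [ 0.1 -0.2 -3.5]
0.4355165855864526 23.429696559906006 [-0.21230571 -0.05426562  0.01010701]
knob 9971 [0.627  0.0045 0.1038] [0.6282 0.0034] 0.0266
wrist pan 1095 slope mrad [16.2 -9.6] along AB -0.5 z 0.067 rms 0.00051
```

Call:
send_rows(deltas="-0.0001 0 0 8; -0.0002 0.0001 -0.0001 16; -0.0002 0.0001 -0.0002 24; -0.0003 0.0001 -0.0003 32; -0.0004 0.0002 -0.0004 40")

```text
t: 11.2
eef_pos: [0.6245, 0.0023, 0.0821]
tool_rot: [0.0, 0.998, -0.061, 0.001]
contact_force: [0.7, -0.4, -2.4]
gripper_width: 0.435
grasp_force: 23.4
```

Call:
send_rows(deltas="0 0 -0.0002 8; -0.0001 0.0001 -0.0004 16; -0.0001 0.0001 -0.0005 20; -0.0001 0.0001 -0.0005 20")

```text
t: 11.6
eef_pos: [0.6243, 0.0019, 0.0824]
tool_rot: [0.001, 0.973, -0.232, 0.001]
contact_force: [0.8, -2.3, -2.9]
gripper_width: 0.439
grasp_force: 23.5
```

Call:
send_rows(deltas="0 0 0 0; 0 0 0 0; 0 0 0 0; 0 0 0 0; 0 0 0 0", claw=0.7)

```text
t: 12.1
eef_pos: [0.6238, 0.0029, 0.0822]
tool_rot: [-0.0, 0.973, -0.232, 0.0]
contact_force: [-0.4, 0.6, -0.1]
gripper_width: 0.698
grasp_force: 0.0
```

Call:
send_rows(deltas="0 0 -0.02 0; 0 0 -0.04 0; 0 0 -0.07 0; 0 0 -0.1 0; 0 0 -0.12 0")

```text
t: 12.6
eef_pos: [0.6244, 0.0027, 0.2044]
tool_rot: [-0.0, 0.973, -0.232, 0.001]
contact_force: [0.5, 0.2, -0.0]
gripper_width: 0.701
grasp_force: 0.0
```

```bash
python3 -c "
from h import *
c=wrist((.622,.001));save(c,'w3');level()
go(.5615,-.1045,.22)"
```

```text
knob 2237 [0.6248 0.002  0.1032] [0.6235 0.0026] 0.0207
wrist pan 10811 slope mrad [ 1.9 -2.9] along AB -1.6 z 0.0678 rms 0.00067
top 1063 slope xy mrad [-2.4 -4.2] z 0.0677 rms 0.00251
side 1009 slope xy mrad [-1.   1.8] z 0.0652 rms 0.00116
shift mm (tool) [ -6.4 123.7 -18.7] toolx [ 0.892 -0.452 -0.001] y [-0.452 -0.892  0.001] pos [0.6231 0.0029 0.2012] q [-0.34  0.44  0.32  1.74 -0.16  0.99 -2.  ] t 12.85 F [0.2 0.  0.1]
```

Level within about 3 mrad, with A slightly low. The pan has risen about 0.6 mm, which means roughly 5 N on each screw foot. I'll give A another 20° to centre the load.

Call:
send_rows(deltas="0.0004 0 0.03 0; 0.0004 0 0.06 0; 0.0004 0 0.09 0; 0.0004 0 0.112 0; 0.0004 0 0.1205 0")

```text
t: 13.35
eef_pos: [0.6213, 0.0026, 0.0777]
tool_rot: [0.001, 0.973, -0.232, -0.003]
contact_force: [0.2, -0.1, 1.2]
gripper_width: 0.699
grasp_force: 0.0
```

Call:
send_rows(deltas="0 0 0 0; 0 0 0 0; 0 0 0 0; 0 0 0 0; 0 0 0 0", claw=0.35)

```text
t: 13.85
eef_pos: [0.6237, 0.0023, 0.0818]
tool_rot: [0.0, 0.973, -0.233, -0.0]
contact_force: [-2.4, -1.8, -5.3]
gripper_width: 0.437
grasp_force: 23.9
```

Call:
send_rows(deltas="0 0 -0.0001 8; 0 0 -0.0002 16; 0 0 -0.0003 20; 0 0 -0.0003 20")

```text
t: 14.25
eef_pos: [0.6237, 0.0021, 0.082]
tool_rot: [0.0, 0.917, -0.398, -0.0]
contact_force: [-2.8, -2.4, -3.8]
gripper_width: 0.431
grasp_force: 24.0
```

Call:
send_rows(deltas="0 0 -0.001 0; 0 0 -0.002 0; 0 0 -0.002 0; 0 0 -0.002 0")

```text
t: 14.65
eef_pos: [0.6233, 0.0019, 0.0832]
tool_rot: [0.001, 0.918, -0.398, -0.001]
contact_force: [-1.1, -4.4, -12.2]
gripper_width: 0.432
grasp_force: 23.4
```

```bash
python3 -c "
from h import *
go(.62,-.001,.079);o=bot.get_obs();print(o['gripper_width'],o['grasp_force'],o['torque']);level()"
```

```text
shift mm (tool) [-0.1  4.4  4.2] toolx [ 0.684 -0.73  -0.   ] y [-0.73  -0.684  0.002] pos [0.6233 0.0019 0.0832] q [-0.37  0.6   0.36  1.82 -0.29  0.77 -2.24] t 14.65 F [ -1.1  -4.4 -12.2]
0.4322436066717645 23.35236668586731 [-0.77396424  0.1728714   0.11850588]
top 1058 slope xy mrad [3.6 9.1] z 0.0681 rms 0.00236
side 804 slope xy mrad [1.3 6.7] z 0.0658 rms 0.00117
```

Call:
send_rows(deltas="0 0 0.001 0; 0 0 0.002 0; 0 0 0.002 0; 0 0 0.002 0")

```text
t: 15.25
eef_pos: [0.6236, 0.0023, 0.0821]
tool_rot: [0.0, 0.918, -0.398, -0.0]
contact_force: [-3.6, -5.3, -6.6]
gripper_width: 0.436
grasp_force: 24.0
```

Call:
send_rows(deltas="0 0 0 0; 0 0 0 0; 0 0 0 0; 0 0 0 0; 0 0 0 0", claw=0.7)

```text
t: 15.75
eef_pos: [0.6246, 0.003, 0.0823]
tool_rot: [-0.0, 0.918, -0.398, 0.0]
contact_force: [1.4, 0.1, -0.1]
gripper_width: 0.698
grasp_force: 0.0
```

Call:
send_rows(deltas="0 0 -0.02 0; 0 0 -0.04 0; 0 0 -0.07 0; 0 0 -0.1 0; 0 0 -0.12 0")

```text
t: 16.25
eef_pos: [0.6249, 0.0026, 0.2042]
tool_rot: [-0.001, 0.917, -0.398, 0.001]
contact_force: [0.5, -0.0, -1.2]
gripper_width: 0.7
grasp_force: 0.0
```

```bash
python3 -c "
from h import *
wrist((.622,.001));level();c=wrist((.622,.001));level()
go(.5615,-.1045,.22)"
```

```text
knob 2260 [0.6243 0.0014 0.1035] [0.6235 0.0024] 0.0205
wrist pan 12258 slope mrad [1.  0.4] along AB 0.9 z 0.0679 rms 0.0007Traceback (most recent call last):
  File "<string>", line 3, in <module>
    wrist((.622,.001));level();c=wrist((.622,.001));level()
                       ~~~~~^^
  File "h.py", line 15, in level
    k=cv2.erode(m[0]["mask"].astype(np.uint8),np.ones((5,5)))>0
                ~^^^
IndexError: list index out of range
```

Released, the pan is level to about 1 mrad and sits about 0.8 mm above the rocking state. That puts roughly 6–7 N on each screw foot, so I'll hand in.

```bash
python3 -c "
from h import *
go(.5615,-.1045,.22);print(bot.hand_in())"
```

```text
shift mm (tool) [ 34.8 119.6 -16.9] toolx [ 0.684 -0.73   0.002] y [-0.73  -0.684 -0.003] pos [0.625  0.0027 0.2034] q [-0.42  0.45  0.43  1.74 -0.22  0.99 -2.3 ] t 16.4 F [0.2 0.6 0.1]
the job is handed in; nothing more can be done
None
```

I turned both knobs out until the scale measured level to about 1 mrad, estimated the load at about 6–7 N on each foot, let go of it and handed the job in at 16.4 s; no verdict came back.

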